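Stack the plated agar dishes by medium for the incubator

TASK

The five small agar dishes standing loose on the bench are ready for incubation: carry each one to the steel tray that already holds a small dish of the same agar colour (red, cream or green) and stack it squarely on that dish, agar side up as it lies now, setting it down gently rather than letting it drop. Leave the three dishes already on the trays and the two empty clear dishes where they are. At the end there should be three neat stacks, standing still.

Things in the scene. Friction and masses are not known exactly. Their poses are not given: they have to be found in the camera images.
- red_a_mid (a point): Loose agar dish filled with dark red agar, standing on the bare bench: round clear plastic dish, 60 mm diameter, 15 mm high, lying agar side up (lid down), about 30 g. It may be gripped across its diameter at any yaw. The point is its centre, 7.5 mm above its underside; z points up out of the dish. There are two such loose red dishes, exactly alike.
- red_b_mid (a point): Loose agar dish filled with dark red agar, standing on the bare bench: round clear plastic dish, 60 mm diameter, 15 mm high, lying agar side up (lid down), about 30 g. It may be gripped across its diameter at any yaw. The point is its centre, 7.5 mm above its underside; z points up out of the dish. There are two such loose red dishes, exactly alike.
- cream_a_mid (a point): Loose agar dish filled with pale yellow cream agar, standing on the bare bench: round clear plastic dish, 60 mm diameter, 15 mm high, lying agar side up (lid down), about 30 g. It may be gripped across its diameter at any yaw. The point is its centre, 7.5 mm above its underside; z points up out of the dish. There are two such loose cream dishes, exactly alike.
- cream_b_mid (a point): Loose agar dish filled with pale yellow cream agar, standing on the bare bench: round clear plastic dish, 60 mm diameter, 15 mm high, lying agar side up (lid down), about 30 g. It may be gripped across its diameter at any yaw. The point is its centre, 7.5 mm above its underside; z points up out of the dish. There are two such loose cream dishes, exactly alike.
- green_a_mid (a point): Loose agar dish filled with dark green agar, standing on the bare bench: round clear plastic dish, 60 mm diameter, 15 mm high, lying agar side up (lid down), about 30 g. It may be gripped across its diameter at any yaw. The point is its centre, 7.5 mm above its underside; z points up out of the dish.
- empty_a_mid (a point): Empty dish without agar, clear all over, standing on the bench among the others: round clear plastic dish, 60 mm diameter, 15 mm high, light. It stays where it is. The point is its centre, 7.5 mm above its underside. Near the dishes also stand a closed food tub (95 mm across, 58 mm high), a marker pen and a spoon, not part of the job.
- empty_b_mid (a point): Empty dish without agar, clear all over, standing on the bench among the others: round clear plastic dish, 60 mm diameter, 15 mm high, light. It stays where it is. The point is its centre, 7.5 mm above its underside. Near the dishes also stand a closed food tub (95 mm across, 58 mm high), a marker pen and a spoon, not part of the job.
- first_red_mid (a point): The dark red agar dish that already stands on a steel tray, first of the red stack: round clear plastic dish, 60 mm diameter, 15 mm high, lying agar side up (lid down), loose, its underside 2 mm above the bench on the tray's floor. The tray is square, 120 mm a side (124 mm over its lip), fixed, with a rim 12.5 mm above the bench; the dish stands near its middle (within 10 mm). The point is the dish's centre, 7.5 mm below its flat top and 7.5 mm above its underside.
- first_cream_mid (a point): The pale yellow cream agar dish that already stands on a steel tray, first of the cream stack: round clear plastic dish, 60 mm diameter, 15 mm high, lying agar side up (lid down), loose, its underside 2 mm above the bench on the tray's floor. The tray is square, 120 mm a side (124 mm over its lip), fixed, with a rim 12.5 mm above the bench; the dish stands near its middle (within 10 mm). The point is the dish's centre, 7.5 mm below its flat top and 7.5 mm above its underside.
- first_green_mid (a point): The dark green agar dish that already stands on a steel tray, first of the green stack: round clear plastic dish, 60 mm diameter, 15 mm high, lying agar side up (lid down), loose, its underside 2 mm above the bench on the tray's floor. The tray is square, 120 mm a side (124 mm over its lip), fixed, with a rim 12.5 mm above the bench; the dish stands near its middle (within 10 mm). The point is the dish's centre, 7.5 mm below its flat top and 7.5 mm above its underside.
Mind the look-alikes: they are no part of the job. What is shaped like the part that bears cream_a_mid but blue, orange or purple is not meant.

How it is judged:
At the end, for the whole second after the job is handed in: Each loose agar dish stands above the first dish of its colour, centred on it within 12 mm, level within 0.1 rad, agar side up, released and at rest. First dishes are within 15 mm of where they stood and still level; empty dishes within 20 mm (horizontal distance between each of red_a_mid, red_b_mid and first_red_mid below 0.012 m and z of each of red_a_mid, red_b_mid in the frame of first_red_mid above 0.012 m and angle between each of red_a_mid, red_b_mid, cream_a_mid, cream_b_mid, green_a_mid, first_red_mid, first_cream_mid, first_green_mid's own z axis and vertical below 0.1 rad and linear speed of each of red_a, red_b, cream_a, cream_b, green_a, first_red, first_cream, first_green, empty_a, empty_b below 0.02 m/s and horizontal distance between each of cream_a_mid, cream_b_mid and first_cream_mid below 0.012 m and z of each of cream_a_mid, cream_b_mid in the frame of first_cream_mid above 0.012 m and horizontal distance between green_a_mid and first_green_mid below 0.012 m and z of green_a_mid in the frame of first_green_mid above 0.012 m and distance of each of first_red_mid, first_cream_mid, first_green_mid from where it was at the start of the episode below 0.015 m and distance of each of empty_a_mid, empty_b_mid from where it was at the start of the episode below 0.02 m); the robot touches nothing.
It fails at once if an agar dish falls: it moves faster than 0.6 m/s while the fingers do not touch it (a drop of about 2 cm) ((linear speed of red_a above 0.6 m/s and contact force between the fingers and red_a below 0.01 N) or (linear speed of red_b above 0.6 m/s and contact force between the fingers and red_b below 0.01 N) or (linear speed of cream_a above 0.6 m/s and contact force between the fingers and cream_a below 0.01 N) or (linear speed of cream_b above 0.6 m/s and contact force between the fingers and cream_b below 0.01 N) or (linear speed of green_a above 0.6 m/s and contact force between the fingers and green_a below 0.01 N)).
It fails at once if a dish already on a tray is shifted more than 15 mm, or an empty dish more than 20 mm (distance of any of first_red_mid, first_cream_mid, first_green_mid from where it was at the start of the episode above 0.015 m or distance of any of empty_a_mid, empty_b_mid from where it was at the start of the episode above 0.02 m).
It also fails if it takes over 115 s, if anything falls off the work surface, if the arm or the gripper's body presses on something with over 40 N, if the wrist force passes 120 N, or if a joint passes its speed limit or range.

ROBOT

A 6-joint arm with a two-finger parallel gripper is mounted at the origin on the work surface. World frame = base frame: x ahead of the robot, y to its left, z up, the work surface at z = 0. Lengths are in m, angles in rad, forces in N, time in s.
With the tool pointing down it reaches from about 0.425 to 0.95 m from the base axis. Payload 3.5 kg.
Tool frame: the origin (TCP) lies at the very end of the fingers, on their centre line; the grasp point (between the pads) lies 19 mm behind it; z points along the fingers, y is the direction in which the jaws open and shut (so a half turn about z gives the same grasp; the last joint's range is limited). The gripper opens to 85 mm and grips with 20 to 120 N. Pads are 22 mm wide; open, the fingers measure 114 mm over their backs; the gripper's body (76 mm by 85 mm) begins 54 mm behind the grasp point. The pads swing forward as they close: fully open they stand 13 mm farther back than shut.
Start: joints at [-1.356, 0.286, 1.577, -0, 1.279, -0.15], TCP at [0.241, -0.631, 0.231] pointing down, gripper open.
Joint ranges: [-2.77, 2.77], [-0.9, 2.22], [0.21, 2.48], [-1.53, 4.67], [0.24, 2.81], [-2.84, 2.84]. Speed limits (rad/s): [2.79, 2.79, 3.14, 3.14, 3.14, 3.14].

INTERFACE

Orientations are given as a rotation vector (axis times angle).
In Python, from bench import monitor, grab_frame, camera_params, ticket gives the robot as it stands.
- The arm moves only by the tool carry_out, never from a script. Its argument "commands" is a list of rows, each a list of 7 numbers: the opening, from 0 (shut) to 1 (fully open), then the shift along the tool's x, y, z in cm, then the turn, a rotation vector about the tool's x, y, z in rad. In form: [[claw, x, y, z, ax, ay, az], ...]. A call has exactly 8 rows; each row is the pose to reach, as a shift and turn from the pose commanded when the call began, along the tool's axes at that moment; what a row does not reach only later rows make up. A row lasts 1/10 s, in which the tool goes at most 50 mm and 8.59 degrees, less where a joint would pass 70% of its speed; a pose out of reach is approached as far as the arm can. A call with a gripper value outside its range is refused whole. The fingers move at their own pace and stop on an object; the grip force is fixed at half the most. Time passes only in rows, so rows that repeat a pose let the fingers close, or fill a call up. It gives the time, the measured TCP pose, the force and the opening at its end, in the units of the state.
- monitor.observe(): the state, without advancing time (a new reading comes with each control period).
- grab_frame(name): name is "scene" or "top"; returns (picture, depth): 400x640x3 uint8, red, green, blue; 400x640 float32, m along the optical axis (not along the pixel's ray), 0 where there is no reading.
- camera_params(name): a dict with "fx", "fy", "cx", "cy" (pixels), "R" (3x3) and "t" (3): a world point X has camera coordinates R X + t. Camera axes: x right, y down, z forward; pixel columns grow to the right and rows downward; lengths in m; the calibration is good to about 2 mm. A picture is of the moment at which its call begins. camera_params takes no time and is no camera call.
- ticket.finish_job(): hands the job in, once; it reports no verdict.
The state is a dict: "clock": time; "q": joint angles; "joint_vel": joint speeds; "tau": joint torques, N m; "eef_pos": TCP position; "orientation": TCP orientation; "wrist_force": force on the tool from outside, world axes, zero at the start; "wrist_torque": the same for the moment, N m; "gripper_width": opening from 0.0 (shut) to 1.0 (fully open).
Only numpy, scipy, OpenCV 4.12 (cv2) and the standard library are available. Lean on these libraries where they do the work, as an engineer would, in place of code of your own. Each camera call takes 0.05 s, during which the arm holds its last target. There are 200 camera calls.

## Working session

There is one attempt and no reset: what is moved stays moved. The work goes in short steps, Python scripts to look and compute and a tool call to move; the robot and the scene stay as the last step left them, time stands still between calls to the robot, and variables do not carry over. Pictures are saved under pics/ and viewed, about 12 in all and at most 16, crops included, and the job is handed in when it is done.

Besides the shell and the picture viewer there is one more tool, called after "Call:" as name([rows], argument=value, ...), one row to a line, values as JSON. carry_out: Moves the arm, as the interface text tells. Its arguments: {"type":"object","properties":{"commands":{"type":"array","items":{"type":"array","items":{"type":"number"}}}},"required":["commands"]}

```bash
ls; mkdir -p pics
python3 - <<'E'
from bench import monitor, grab_frame, camera_params
import cv2
print(monitor.observe())
for n in("scene","top"):
    p,d=grab_frame(n); cv2.imwrite(f"pics/{n}0.png",cv2.cvtColor(p,cv2.COLOR_RGB2BGR)); print(camera_params(n))
E
```

```text
pics
{'clock': 0.0, 'q': array([-1.35598908e+00,  2.87198551e-01,  1.57819285e+00,  1.39314845e-05,
        1.27862305e+00, -1.49979194e-01]), 'joint_vel': array([-3.88624344e-04, -8.46702593e-05, -3.57844783e-04,  9.08111772e-04,
        1.13296549e-03, -3.82313113e-04]), 'tau': array([ 7.69681697e-05, -4.05982018e+01, -2.92622584e+01, -1.42803578e-04,
        5.81878354e-03,  5.87291495e-07]), 'eef_pos': array([ 0.24070574, -0.6299069 ,  0.22991669]), 'orientation': array([-3.08710157e+00, -5.69388089e-01,  1.02270092e-04]), 'wrist_force': array([ 0.03507169, -0.61839292, -0.18199393]), 'wrist_torque': array([ 0.02652071,  0.02595311, -0.03856885]), 'gripper_width': 1.0023633157486227}
{'fx': 449.9816453097196, 'fy': 449.9816453097196, 'cx': 318.71125560835804, 'cy': 196.03630033915917, 'R': array([[ 0.05807112,  0.99808238,  0.02143147],
       [ 0.652297  , -0.02168357, -0.75765325],
       [-0.75573565,  0.05797746, -0.65230533]]), 't': array([-0.0392041 , -0.24586831,  1.5758702 ])}
{'fx': 476.01541886289345, 'fy': 476.01541886289345, 'cx': 318.10115280196925, 'cy': 203.70531774175438, 'R': array([[-0.01546417, -0.99986495, -0.00556192],
       [-0.99211898,  0.01603563, -0.12426903],
       [ 0.12434143,  0.00359637, -0.99223297]]), 't': array([0.02146603, 0.47287632, 1.34815501])}
```

View pics/top0.png

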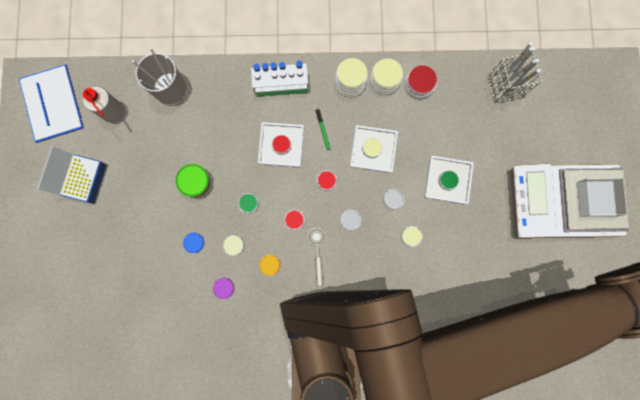

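View pics/scene0.png

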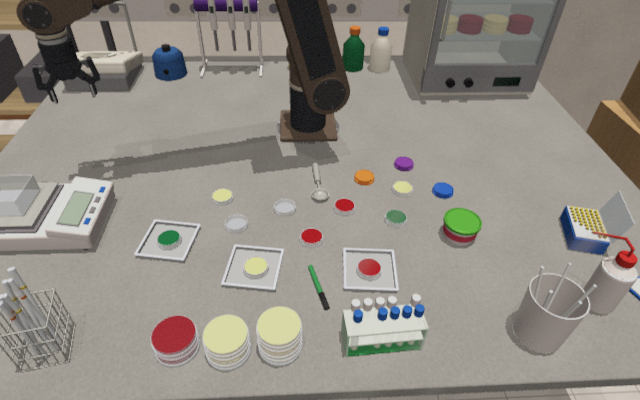

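The top view shows:
- Loose dishes: red at (327,180) and (294,219), cream at (233,245) and (412,236), green at (248,203).
- First dishes on trays: red (282,145), cream (372,148), green (449,180).
- Empty dishes: (394,199) and (351,220).
- Look-alikes to ignore: blue (193,243), orange (270,265), purple (223,288), and the green-lidded tub (193,181).

I'll measure the dishes and confirm in one enlarged crop.

```bash
cat > h.py <<'E'
import numpy as np, cv2
from bench import monitor, grab_frame, camera_params
from scipy.spatial.transform import Rotation as Ro
def ray(cam,u,v,z):
    c=camera_params(cam); o=-c["R"].T@c["t"]; d=c["R"].T@np.array([(u-c["cx"])/c["fx"],(v-c["cy"])/c["fy"],1])
    return o+d*(z-o[2])/d[2]
def proj(cam,X):
    c=camera_params(cam); p=c["R"]@X+c["t"]; return np.array([c["fx"]*p[0]/p[2]+c["cx"],c["fy"]*p[1]/p[2]+c["cy"]])
def mask(img,col):
    h,s,v=[a.astype(int) for a in cv2.split(cv2.cvtColor(img,cv2.COLOR_RGB2HSV))]
    m={"red":((h<8)|(h>172))&(s>110),"cream":(h>22)&(h<38)&(s>35)&(v>150),"green":(h>55)&(h<90)&(s>80),
       "clear":(s<25)&(v>165)}[col]
    return m.astype(np.uint8)*255
def blobs(img,col,lo=120,hi=700):
    n,_,st,ce=cv2.connectedComponentsWithStats(mask(img,col))
    return [(ce[i],st[i,4],st[i,2:4]) for i in range(1,n) if lo<st[i,4]<hi]
def shift(x,y,z,yaw=None):
    """tool-frame shift (cm) and turn from the measured pose; yaw = world angle of tool y axis (mod pi)"""
    s=monitor.observe(); R=Ro.from_rotvec(s["orientation"]).as_matrix()
    d=R.T@(np.array([x,y,z])-s["eef_pos"])*100
    a=np.arctan2(R[1,1],R[0,1]); t=0 if yaw is None else -((yaw-a+np.pi/2)%np.pi-np.pi/2)
    print("shift",d.round(2),"az",round(t,3),"yaw",round(a,3),"pos",s["eef_pos"].round(4),"F",s["wrist_force"].round(1),"w",round(s["gripper_width"],3),"t",s["clock"],"q6",s["q"][5].round(2),"tilt",(R[:,2]).round(3))
E
python3 - <<'E'
from h import *
im=cv2.cvtColor(cv2.imread("pics/top0.png"),4); sc=cv2.cvtColor(cv2.imread("pics/scene0.png"),4)
for cam,I,lo in(("top",im,150),("scene",sc,80)):
  for col in("red","cream","green"):
    for c,a,wh in blobs(I,col,lo,900): print(cam,col,c.round(1),a,wh,ray(cam,*c,0.012).round(4)[:2])
for n,(u,v) in dict(empA=(394,199),empB=(351,220),blue=(193,243),orange=(270,265),tub=(193,181),pen0=(319,110),pen1=(328,149)).items(): print(n,ray("top",u,v,.012).round(3)[:2])
crop=cv2.resize(im[120:300,170:480],None,fx=2.5,fy=2.5,interpolation=2); cv2.imwrite("pics/crop0.png",cv2.cvtColor(crop,4))
E
```

```text
top red [422.3  78.7] 597 [28 27] [ 0.8516 -0.3072]
top red [91.3 97.6] 206 [22 28] [0.8097 0.6949]
top red [280.9 143.7] 232 [17 17] [0.6572 0.1221]
top red [326.3 179.8] 248 [18 18] [ 0.5461 -0.0113]
top red [293.8 219.3] 251 [18 18] [0.4305 0.0857]
top cream [351.7  72.3] 710 [30 31] [ 0.8757 -0.094 ]
top cream [387.2  72.5] 705 [31 31] [ 0.873  -0.2018]
top cream [372.1 147.2] 264 [19 19] [ 0.6422 -0.149 ]
top cream [ 75.7 179.6] 530 [30 40] [0.5588 0.7301]
top cream [411.9 235.8] 288 [19 19] [ 0.3771 -0.2568]
top cream [232.7 245.1] 264 [19 19] [0.3583 0.2639]
top green [281.5  92.2] 152 [50  7] [0.8166 0.1195]
top green [448.9 179.4] 237 [17 18] [ 0.5412 -0.3724]
top green [247.6 202.6] 249 [18 18] [0.4819 0.2208]
scene red [344.3 204.6] 178 [19 12] [0.4301 0.085 ]
scene red [457.5 236.3] 160 [34 17] [0.5629 0.3659]
scene red [311.3 235.5] 226 [20 14] [ 0.5458 -0.0119]
scene red [623.9 253.3] 393 [45 36] [0.6373 0.7705]
scene red [369.  266.7] 276 [21 17] [0.655 0.122]
scene cream [402.4 186.7] 177 [18 13] [0.3577 0.2629]
scene cream [221.6 194.6] 199 [20 14] [ 0.3762 -0.2573]
scene cream [587.4 217.7] 417 [36 28] [0.5063 0.7446]
scene cream [255.1 265.5] 317 [23 18] [ 0.6403 -0.1504]
scene green [353.2  53.9] 630 [21 37] [-0.5789  0.2276]
scene green [168.2 237.3] 233 [21 15] [ 0.5387 -0.3742]
scene green [314.9 278.9] 131 [13 28] [ 0.6866 -0.0099]
scene green [379.9 348.9] 474 [70 15] [0.8716 0.1131]
empA [ 0.486 -0.209]
empB [ 0.426 -0.081]
blue [0.366 0.379]
orange [0.299 0.156]
tub [0.549 0.382]
pen0 [0.759 0.007]
pen1 [ 0.639 -0.018]
```

View pics/crop0.png

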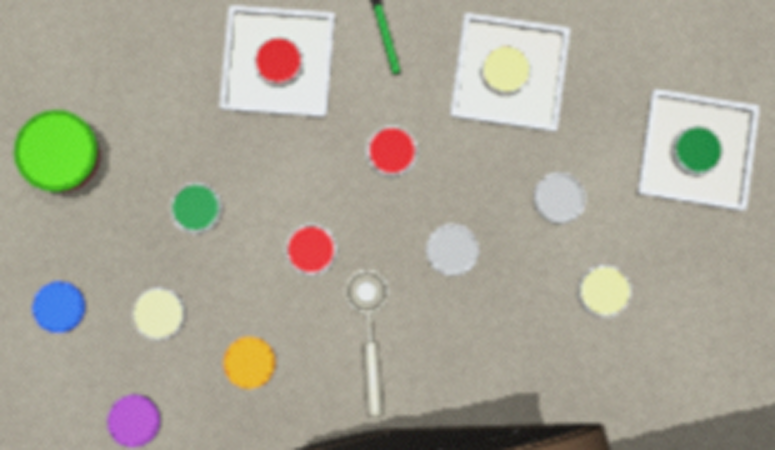

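Both cameras agree within 2 mm on every dish. The crop confirms red (327,180) and (294,219), cream (412,236) and (233,245), and green (248,203) as the loose agar dishes. Blue, orange, purple and clear are excluded by colour. There's enough room around each dish to keep the wrist's world orientation fixed for the whole job.

```bash
cat >> h.py <<'E'
P=dict(crB=(.377,-.257),crA=(.358,.2635),redA=(.546,-.0115),redB=(.4303,.0853),grn=(.482,.221),Fred=(.657,.122),Fcr=(.642,-.150),Fgr=(.541,-.373))
E
python3 - <<'E'
from h import *
shift(*P["crB"],.09)
R=Ro.from_rotvec(monitor.observe()["orientation"]).as_matrix(); print(R.round(4))
pr=[("crB","Fcr"),("Fcr","crA"),("crA","Fcr"),("Fcr","redA"),("redA","Fred"),("Fred","redB"),("redB","Fred"),("Fred","grn"),("grn","Fgr")]
for a,b in pr: print(a,b,(R.T@np.array([*np.subtract(P[b],P[a]),0])*100).round(2))
E
```

```text
shift [ 26.03 -29.95  14.08] az 0 yaw -1.206 pos [ 0.2407 -0.63    0.23  ] F [-0.1 -0.2 -0.5] w 1.0 t 0.1 q6 -0.15 tilt [-0.     0.002 -1.   ]
[[ 9.342e-01  3.568e-01 -5.000e-04]
 [ 3.568e-01 -9.342e-01  2.100e-03]
 [ 3.000e-04 -2.200e-03 -1.000e+00]]
crB Fcr [ 2.857e+01 -5.400e-01  1.000e-02]
Fcr crA [-11.78 -48.76   0.1 ]
crA Fcr [11.78 48.76 -0.1 ]
Fcr redA [ -4.03 -16.36   0.03]
redA Fred [15.13 -8.51  0.02]
Fred redB [-22.49  -4.66   0.  ]
redB Fred [22.49  4.66 -0.  ]
Fred grn [-12.82 -15.49   0.03]
grn Fgr [-15.68  57.6   -0.13]
```

Call:
carry_out([
  [0.85,26.0,-29.95,14.1,0,0,0],
  [0.85,26.0,-29.95,14.1,0,0,0],
  [0.85,26.0,-29.95,14.1,0,0,0],
  [0.85,26.0,-29.95,14.1,0,0,0],
  [0.85,26.0,-29.95,14.1,0,0,0],
  [0.85,26.0,-29.95,14.1,0,0,0],
  [0.85,26.0,-29.95,14.1,0,0,0],
  [0.85,26.0,-29.95,14.1,0,0,0],
])

```text
clock: 0.9
eef_pos: [0.3702, -0.2745, 0.0965]
orientation: [-3.089, -0.569, -0.0]
wrist_force: [0.4, 0.1, -1.1]
gripper_width: 0.848
```

Call:
carry_out([
  [0.85,0,0,0,0,0,0],
  [0.85,0,0,0,0,0,0],
  [0.85,0,0,0,0,0,0],
  [0.85,0,0,0,0,0,0],
  [0.85,0,0,0,0,0,0],
  [0.85,0,0,0,0,0,0],
  [0.85,0,0,0,0,0,0],
  [0.85,0,0,0,0,0,0],
])

```text
clock: 1.7
eef_pos: [0.37, -0.2768, 0.0974]
orientation: [3.09, 0.569, 0.0]
wrist_force: [-0.1, 0.2, 0.5]
gripper_width: 0.855
```

Run:
```python
from h import *
shift(*P["crB"],.0)
```

```text
shift [ 1.36 -1.6   9.74] az 0 yaw -1.207 pos [ 0.37   -0.2768  0.0974] F [-0.1  0.2  0.5] w 0.855 t 1.7 q6 0.34 tilt [ 0. -0. -1.]
```

Call:
carry_out([
  [0.85,1.35,-1.6,2,0,0,0],
  [0.85,1.35,-1.6,5,0,0,0],
  [0.85,1.35,-1.6,7.5,0,0,0],
  [0.85,1.35,-1.6,8.5,0,0,0],
  [0.85,1.35,-1.6,9.3,0,0,0],
  [0.85,1.35,-1.6,9.3,0,0,0],
  [0.85,1.35,-1.6,9.3,0,0,0],
  [0.85,1.35,-1.6,9.3,0,0,0],
])

```text
clock: 2.5
eef_pos: [0.3778, -0.2576, 0.0055]
orientation: [3.087, 0.569, 0.002]
wrist_force: [-0.0, -1.1, 0.4]
gripper_width: 0.848
```

Run:
```python
from h import *
shift(*P["crB"],.0)
p,d=grab_frame("scene"); cv2.imwrite("pics/s1.png",cv2.resize(cv2.cvtColor(p,4)[110:260,120:340],None,fx=3.5,fy=3.5))
```

```text
shift [-0.05 -0.09  0.55] az 0 yaw -1.206 pos [ 0.3778 -0.2576  0.0055] F [-0.  -1.1  0.4] w 0.848 t 2.5 q6 0.39 tilt [ 0.002 -0.002 -1.   ]
```

View pics/s1.png

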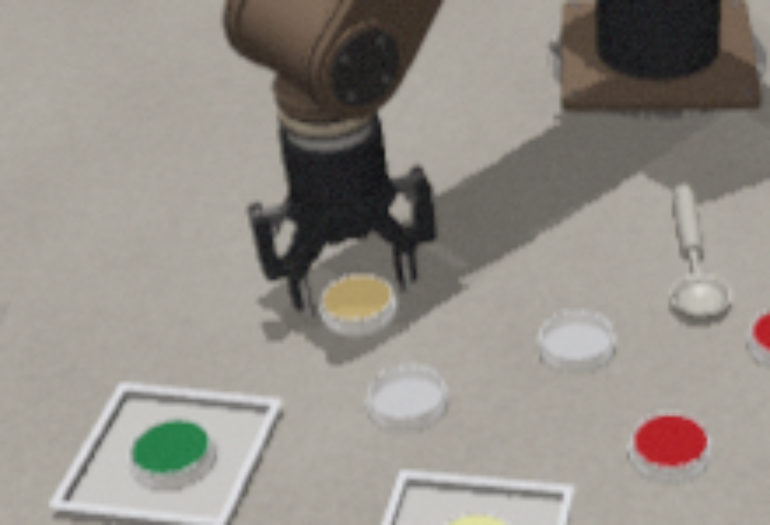

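The crop shows the fingers at (300,300) and (405,280), straddling the cream dish at (358,300). I'll lower a little more, then close.

Call:
carry_out([
  [0.85,0,0,0.5,0,0,0],
  [0.5,0,0,0.5,0,0,0],
  [0.5,0,0,0.5,0,0,0],
  [0.5,0,0,0.5,0,0,0],
  [0.5,0,0,0.5,0,0,0],
  [0.5,0,0,0.5,0,0,0],
  [0.5,0,0,0.5,0,0,0],
  [0.5,0,0,0.5,0,0,0],
])

```text
clock: 3.35
eef_pos: [0.3774, -0.2571, -0.0002]
orientation: [3.089, 0.57, 0.001]
wrist_force: [-0.2, -0.1, 5.9]
gripper_width: 0.672
```

Run:
```python
from h import *
shift(*P["crB"],.09)
p,d=grab_frame("scene"); cv2.imwrite("pics/s2.png",cv2.resize(cv2.cvtColor(p,4)[150:230,170:290],None,fx=6,fy=6))
```

```text
shift [-0.03 -0.02 -9.02] az 0 yaw -1.206 pos [ 3.774e-01 -2.571e-01 -2.000e-04] F [-0.2 -0.1  5.9] w 0.672 t 3.35 q6 0.39 tilt [ 0.001 -0.001 -1.   ]
```

View pics/s2.png

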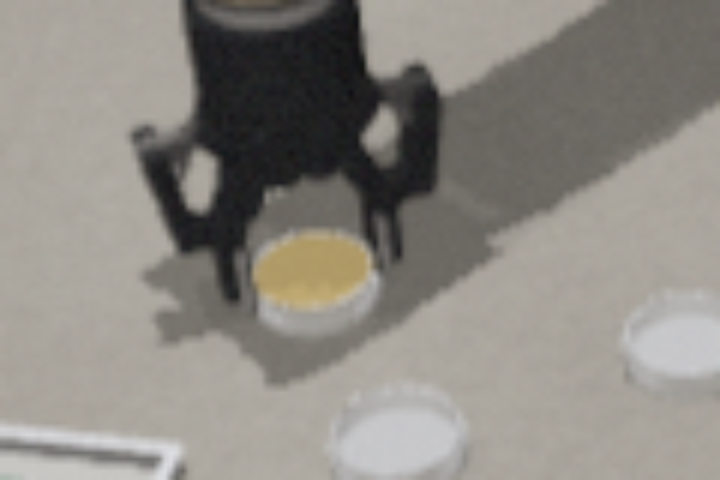

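Call:
carry_out([
  [0.5,0,0,-0.5,0,0,0],
  [0.5,0,0,-1.5,0,0,0],
  [0.5,0,0,-3,0,0,0],
  [0.5,0,0,-5,0,0,0],
  [0.5,0,0,-7,0,0,0],
  [0.5,0,0,-8,0,0,0],
  [0.5,0,0,-8,0,0,0],
  [0.5,0,0,-8,0,0,0],
])

```text
clock: 4.2
eef_pos: [0.3767, -0.2564, 0.0789]
orientation: [-3.089, -0.57, 0.001]
wrist_force: [-0.6, 0.4, -0.7]
gripper_width: 0.671
```

Run:
```python
from h import *
shift(*P["Fcr"],.08)
p,d=grab_frame("scene"); cv2.imwrite("pics/s3.png",cv2.resize(cv2.cvtColor(p,4)[120:200,170:290],None,fx=6,fy=6))
```

```text
shift [28.58 -0.47 -0.12] az 0 yaw -1.206 pos [ 0.3767 -0.2564  0.0789] F [-0.6  0.4 -0.7] w 0.671 t 4.2 q6 0.39 tilt [-0.  0. -1.]
```

View pics/s3.png

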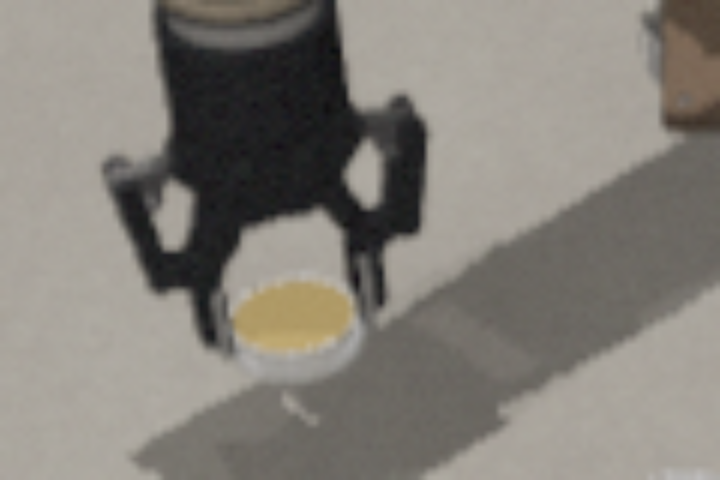

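The dish is held level in the gripper, with its agar centre at about (297,315) in the crop. Next I'll carry it over the cream tray.

Call:
carry_out([
  [0.5,3,0,0,0,0,0],
  [0.5,7,-0.1,0,0,0,0],
  [0.5,11.5,-0.2,0,0,0,0],
  [0.5,16,-0.3,0,0,0,0],
  [0.5,20.5,-0.4,0,0,0,0],
  [0.5,24.5,-0.5,0,0,0,0],
  [0.5,27.5,-0.5,0,0,0,0],
  [0.5,28.6,-0.5,0,0,0,0],
])

```text
clock: 5.05
eef_pos: [0.6438, -0.1485, 0.0775]
orientation: [-3.088, -0.573, 0.002]
wrist_force: [-0.1, 0.1, -0.6]
gripper_width: 0.675
```

Call:
carry_out([
  [0.5,0,0,0.5,0,0,0],
  [0.5,0,0,1.5,0,0,0],
  [0.5,0,0,2.5,0,0,0],
  [0.5,0,0,3.5,0,0,0],
  [0.5,0,0,4,0,0,0],
  [0.5,0,0,4,0,0,0],
  [0.5,0,0,4,0,0,0],
  [0.5,0,0,4,0,0,0],
])

```text
clock: 5.85
eef_pos: [0.6429, -0.1503, 0.0401]
orientation: [3.089, 0.57, 0.002]
wrist_force: [0.8, 0.5, -0.0]
gripper_width: 0.674
```

Run:
```python
from h import *
print("grasp:",ray("scene",219.5,172.5,.0789+.013))
shift(*P["Fcr"],.017)
p,d=grab_frame("scene"); cv2.imwrite("pics/s4.png",cv2.resize(cv2.cvtColor(p,4)[190:290,190:320],None,fx=5.5,fy=5.5))
m=cv2.inRange(cv2.cvtColor(p,cv2.COLOR_RGB2HSV),(15,60,120),(38,255,255)); n,_,st,ce=cv2.connectedComponentsWithStats(m)
z=monitor.observe()["eef_pos"][2]
for i in range(1,n):
    if st[i,4]>60 and 190<ce[i,0]<320 and 190<ce[i,1]<290: print(ce[i].round(1),st[i],ray("scene",*ce[i],z+.013).round(4))
```

```text
grasp: [ 0.37776622 -0.25323504  0.0919    ]
shift [-0.07 -0.06  2.31] az 0 yaw -1.206 pos [ 0.6429 -0.1503  0.0401] F [ 0.8  0.5 -0. ] w 0.674 t 5.85 q6 0.82 tilt [ 0.001 -0.    -1.   ]
[253.9 254.8] [243 247  23  17 298] [ 0.6432 -0.1503  0.0532]
[256.1 269.6] [245 264  22  10  98] [ 0.6878 -0.1431  0.0532]
```

View pics/s4.png

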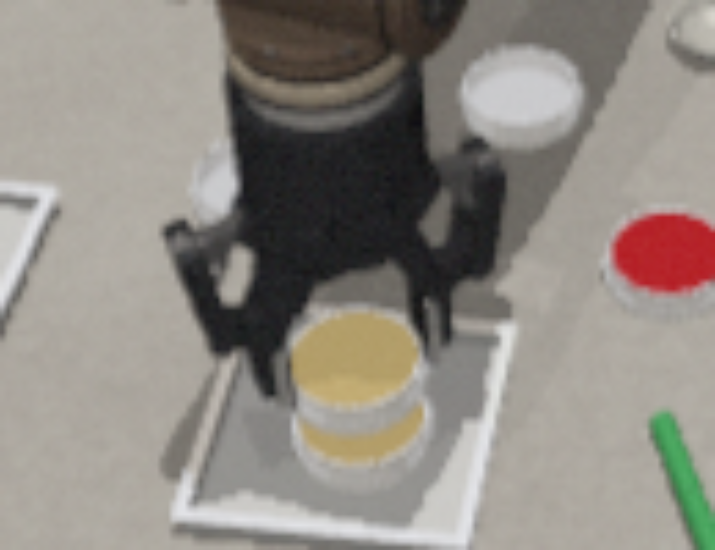

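The held dish is at (253.9,254.8) in the image, which works out to about (0.643, -0.150). It's over the tray dish, so I'll lower gently.

Call:
carry_out([
  [0.5,-0.05,0,0.5,0,0,0],
  [0.5,-0.1,0,1.0,0,0,0],
  [0.5,-0.1,0,1.5,0,0,0],
  [0.5,-0.1,0,1.8,0,0,0],
  [0.5,-0.1,0,2.0,0,0,0],
  [0.5,-0.1,0,2.15,0,0,0],
  [0.5,-0.1,0,2.2,0,0,0],
  [0.5,-0.1,0,2.2,0,0,0],
])

```text
clock: 6.7
eef_pos: [0.6415, -0.1504, 0.0174]
orientation: [3.089, 0.57, 0.0]
wrist_force: [-0.1, -0.5, -1.0]
gripper_width: 0.673
```

Call:
carry_out([
  [0.5,0,0,0.05,0,0,0],
  [0.5,0,0,0.1,0,0,0],
  [0.5,0,0,0.1,0,0,0],
  [0.5,0,0,0.1,0,0,0],
  [0.5,0,0,0.1,0,0,0],
  [0.5,0,0,0.1,0,0,0],
  [0.5,0,0,0.1,0,0,0],
  [0.5,0,0,0.1,0,0,0],
])

```text
clock: 7.5
eef_pos: [0.6417, -0.1505, 0.0169]
orientation: [3.089, 0.57, 0.001]
wrist_force: [-1.9, 0.4, 5.0]
gripper_width: 0.675
```

Contact at 5 N. I'll release and lift.

Call:
carry_out([
  [0.72,0,0,0,0,0,0],
  [0.8,0,0,0,0,0,0],
  [0.85,0,0,0,0,0,0],
  [0.85,0,0,-0.5,0,0,0],
  [0.85,0,0,-2,0,0,0],
  [0.85,0,0,-4.5,0,0,0],
  [0.85,0,0,-7,0,0,0],
  [0.85,0,0,-7.5,0,0,0],
])

```text
clock: 8.3
eef_pos: [0.6443, -0.1515, 0.0967]
orientation: [3.085, 0.569, 0.011]
wrist_force: [0.4, -0.1, -0.3]
gripper_width: 0.849
```

Call:
carry_out([
  [0.85,-1.1,-4.5,0,0,0,0],
  [0.85,-2.2,-9,0,0,0,0],
  [0.85,-3.2,-13.5,0,0,0,0],
  [0.85,-4.3,-18,0,0,0,0],
  [0.85,-5.4,-22.5,0,0,0,0],
  [0.85,-6.5,-27,0,0,0,0],
  [0.85,-7.6,-31.5,0,0,0,0],
  [0.85,-8.4,-35,0,0,0,0],
])

```text
clock: 9.1
eef_pos: [0.4361, 0.1482, 0.0911]
orientation: [-3.089, -0.571, 0.001]
wrist_force: [0.1, -0.8, 0.0]
gripper_width: 0.851
```

Run:
```python
from h import *
shift(*P["crA"],.005)
p,d=grab_frame("top"); 
for col in("red","cream","green"):
    for c,a,wh in blobs(p,col,150,400): print(col,c.round(1),a,ray("top",*c,0.012).round(4)[:2],ray("top",*c,0.029).round(4)[:2])
p,d=grab_frame("scene"); cv2.imwrite("pics/s5.png",cv2.resize(cv2.cvtColor(p,4)[170:290,190:320],None,fx=5,fy=5))
```

```text
shift [ -3.17 -13.56   8.62] az 0 yaw -1.205 pos [0.4361 0.1482 0.0911] F [ 0.1 -0.8  0. ] w 0.851 t 9.1 q6 1.31 tilt [-0.001  0.    -1.   ]
red [91.3 97.6] 206 [0.8097 0.6949] [0.8035 0.6864]
red [280.9 143.7] 232 [0.6572 0.1221] [0.6528 0.1207]
red [326.3 179.8] 248 [ 0.5461 -0.0113] [ 0.5431 -0.011 ]
red [293.8 219.2] 237 [0.4309 0.0857] [0.4293 0.0848]
cream [372.7 146. ] 267 [ 0.6458 -0.151 ] [ 0.6416 -0.149 ]
green [281.5  92.2] 153 [0.8166 0.1193] [0.8103 0.1179]
green [449.  179.5] 238 [ 0.5411 -0.3725] [ 0.5382 -0.3678]
```

View pics/s5.png

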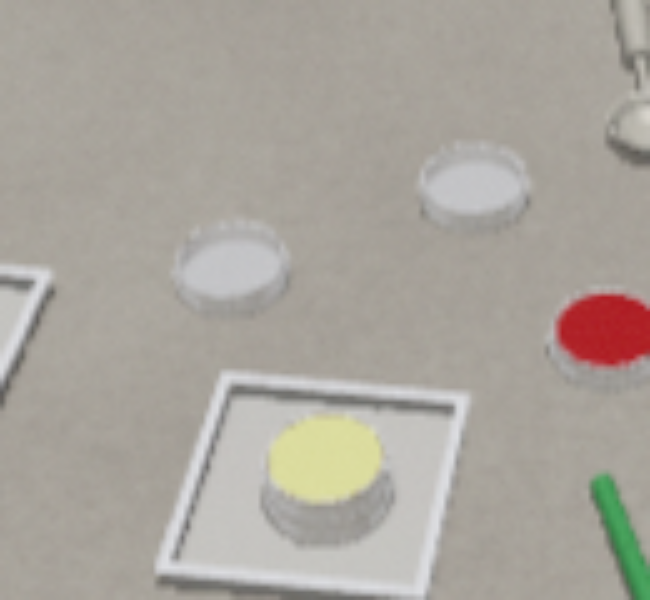

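The crop shows the two cream dishes stacked neatly at (325,475), and the top view puts the upper one within about 1 mm of the target. Now the second cream dish.

Call:
carry_out([
  [0.85,-1.1,-4.5,0,0,0,0],
  [0.85,-2.1,-9,0,0,0,0],
  [0.85,-3.2,-13.55,0,0,0,0],
  [0.85,-3.2,-13.55,0,0,0,0],
  [0.85,-3.2,-13.55,3,0,0,0],
  [0.85,-3.2,-13.55,6,0,0,0],
  [0.85,-3.2,-13.55,6.5,0,0,0],
  [0.85,-3.2,-13.55,6.5,0,0,0],
])

```text
clock: 10.0
eef_pos: [0.3598, 0.2608, 0.0256]
orientation: [3.089, 0.568, -0.004]
wrist_force: [0.8, 0.6, 0.5]
gripper_width: 0.849
```

Run:
```python
from h import *
shift(*P["crA"],.0)
```

```text
shift [-0.07 -0.32  2.56] az 0 yaw -1.207 pos [0.3598 0.2608 0.0256] F [0.8 0.6 0.5] w 0.849 t 10.0 q6 1.61 tilt [-0.002 -0.001 -1.   ]
```

Call:
carry_out([
  [0.85,-0.1,-0.2,1.0,0,0,0],
  [0.85,-0.1,-0.2,2.0,0,0,0],
  [0.85,-0.1,-0.2,2.5,0,0,0],
  [0.85,-0.1,-0.2,2.5,0,0,0],
  [0.5,-0.1,-0.2,2.5,0,0,0],
  [0.5,-0.1,-0.2,2.5,0,0,0],
  [0.5,-0.1,-0.2,2.5,0,0,0],
  [0.5,-0.1,-0.2,2.5,0,0,0],
])

```text
clock: 10.8
eef_pos: [0.3591, 0.2637, 0.0022]
orientation: [-3.089, -0.57, -0.003]
wrist_force: [0.4, 0.3, 4.9]
gripper_width: 0.672
```

Call:
carry_out([
  [0.5,0,0,0,0,0,0],
  [0.5,0,0,0,0,0,0],
  [0.5,0,0,-0.5,0,0,0],
  [0.5,0,0,-1.5,0,0,0],
  [0.5,0,0,-3.5,0,0,0],
  [0.5,0,0,-6,0,0,0],
  [0.5,0,0,-8,0,0,0],
  [0.5,0,0,-8,0,0,0],
])

```text
clock: 11.6
eef_pos: [0.3603, 0.2642, 0.0845]
orientation: [-3.088, -0.57, -0.011]
wrist_force: [0.8, -0.2, 0.1]
gripper_width: 0.671
```

Run:
```python
from h import *
shift(*P["Fcr"],.08)
p,d=grab_frame("scene"); cv2.imwrite("pics/s6.png",cv2.resize(cv2.cvtColor(p,4)[100:230,330:470],None,fx=4.5,fy=4.5))
```

```text
shift [11.53 48.75  0.52] az 0 yaw -1.206 pos [0.3603 0.2642 0.0845] F [ 0.8 -0.2  0.1] w 0.671 t 11.6 q6 1.61 tilt [ 0.006  0.003 -1.   ]
```

View pics/s6.png

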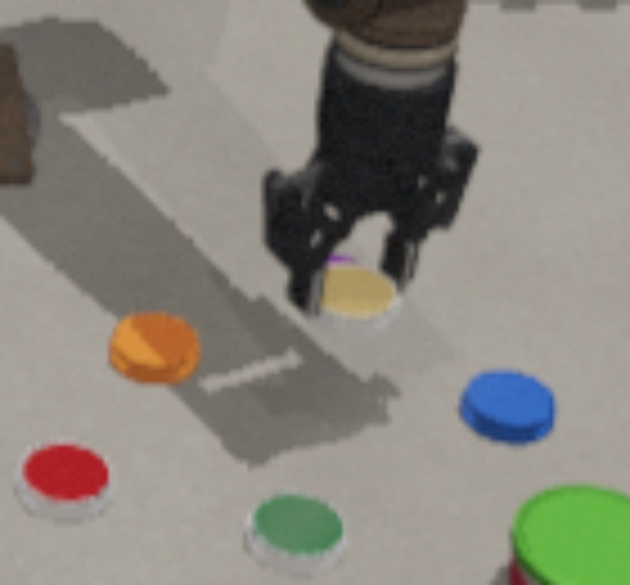

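The cream dish is held level at (355,290) in the crop. Travelling to the cream stack.

Call:
carry_out([
  [0.5,0.6,2.5,0,0,0,0],
  [0.5,1.6,6.5,0,0,0,0],
  [0.5,2.6,11,0,0,0,0],
  [0.5,3.7,15.5,0,0,0,0],
  [0.5,4.7,20,0,0,0,0],
  [0.5,5.8,24.5,0,0,0,0],
  [0.5,6.9,29,0,0,0,0],
  [0.5,7.9,33.5,0,0,0,0],
])

```text
clock: 12.45
eef_pos: [0.5511, -0.0231, 0.0793]
orientation: [-3.088, -0.569, 0.005]
wrist_force: [0.5, 0.1, -0.2]
gripper_width: 0.67
```

Call:
carry_out([
  [0.5,1.1,4.5,0,0,0,0],
  [0.5,2.1,8.5,0,0,0,0],
  [0.5,2.9,12,0,0,0,0],
  [0.5,3.5,14.5,0,0,0,0],
  [0.5,3.65,15.2,0,0,0,0],
  [0.5,3.65,15.2,1,0,0,0],
  [0.5,3.65,15.2,2,0,0,0],
  [0.5,3.65,15.2,2.5,0,0,0],
])

```text
clock: 13.25
eef_pos: [0.6377, -0.1485, 0.0535]
orientation: [-3.086, -0.571, 0.006]
wrist_force: [-0.4, 1.2, -1.4]
gripper_width: 0.669
```

```bash
cat >> h.py <<'E'
def held(lo,hi,dz=.013):
    p,d=grab_frame("scene"); m=cv2.inRange(cv2.cvtColor(p,cv2.COLOR_RGB2HSV),lo,hi); n,_,st,ce=cv2.connectedComponentsWithStats(m)
    e=monitor.observe()["eef_pos"]; u=proj("scene",e+[0,0,dz])
    for i in range(1,n):
        if st[i,4]>50 and np.hypot(*(ce[i]-u))<25: print("blob",ce[i].round(1),st[i,4],ray("scene",*ce[i],e[2]+dz).round(4))
E
python3 - <<'E'
from h import *
shift(*P["Fcr"],.034); held((15,60,120),(38,255,255))
E
```

```text
shift [0.35 0.3  1.95] az 0 yaw -1.205 pos [ 0.6377 -0.1485  0.0535] F [-0.4  1.2 -1.4] w 0.669 t 13.25 q6 0.82 tilt [-0.004  0.002 -1.   ]
blob [254.5 249.8] 296 [ 0.6394 -0.1483  0.0661]
blob [254.4 265.3] 114 [ 0.6862 -0.1461  0.0661]
```

Call:
carry_out([
  [0.5,0.2,0.15,0,0,0,0],
  [0.5,0.3,0.2,0.5,0,0,0],
  [0.5,0.3,0.2,1.0,0,0,0],
  [0.5,0.3,0.2,1.4,0,0,0],
  [0.5,0.3,0.2,1.6,0,0,0],
  [0.5,0.3,0.2,1.7,0,0,0],
  [0.5,0.3,0.2,1.75,0,0,0],
  [0.5,0.3,0.2,1.75,0,0,0],
])

```text
clock: 14.1
eef_pos: [0.6435, -0.1513, 0.0389]
orientation: [3.089, 0.57, 0.0]
wrist_force: [-0.6, -0.6, -0.3]
gripper_width: 0.672
```

Call:
carry_out([
  [0.5,-0.1,-0.15,0.2,0,0,0],
  [0.5,-0.1,-0.15,0.3,0,0,0],
  [0.5,-0.1,-0.15,0.35,0,0,0],
  [0.5,-0.1,-0.15,0.4,0,0,0],
  [0.5,-0.1,-0.15,0.4,0,0,0],
  [0.5,-0.1,-0.15,0.4,0,0,0],
  [0.5,-0.1,-0.15,0.4,0,0,0],
  [0.5,-0.1,-0.15,0.4,0,0,0],
])

```text
clock: 14.9
eef_pos: [0.642, -0.1503, 0.0349]
orientation: [3.089, 0.57, 0.0]
wrist_force: [-0.0, 0.2, -0.1]
gripper_width: 0.671
```

Call:
carry_out([
  [0.5,0,0,0.05,0,0,0],
  [0.5,0,0,0.1,0,0,0],
  [0.5,0,0,0.15,0,0,0],
  [0.5,0,0,0.15,0,0,0],
  [0.5,0,0,0.15,0,0,0],
  [0.5,0,0,0.15,0,0,0],
  [0.5,0,0,0.15,0,0,0],
  [0.5,0,0,0.15,0,0,0],
])

```text
clock: 15.7
eef_pos: [0.6421, -0.1503, 0.0342]
orientation: [3.089, 0.57, -0.0]
wrist_force: [-2.3, 0.5, 5.2]
gripper_width: 0.666
```

Call:
carry_out([
  [0.72,0,0,0,0,0,0],
  [0.8,0,0,0,0,0,0],
  [0.85,0,0,0,0,0,0],
  [0.85,0,0,-0.5,0,0,0],
  [0.85,0,0,-2,0,0,0],
  [0.85,0,0,-4.5,0,0,0],
  [0.85,0,0,-5,0,0,0],
  [0.85,0,0,-5,0,0,0],
])

```text
clock: 16.5
eef_pos: [0.6434, -0.1508, 0.0859]
orientation: [3.087, 0.569, 0.006]
wrist_force: [-0.0, -0.7, -0.4]
gripper_width: 0.851
```

Call:
carry_out([
  [0.85,-1,-4,0,0,0,0],
  [0.85,-2.1,-8.5,0,0,0,0],
  [0.85,-3.2,-13,0,0,0,0],
  [0.85,-4,-16.35,0,0,0,0],
  [0.85,-4,-16.35,0,0,0,0],
  [0.85,-4,-16.35,2,0,0,0],
  [0.85,-4,-16.35,5,0,0,0],
  [0.85,-4,-16.35,5.5,0,0,0],
])

```text
clock: 17.3
eef_pos: [0.5436, -0.0117, 0.0246]
orientation: [-3.087, -0.569, 0.01]
wrist_force: [-1.5, -0.3, -0.2]
gripper_width: 0.85
```

Run:
```python
from h import *
p,d=grab_frame("scene"); shift(*P["redA"],.001)
cv2.imwrite("pics/s7.png",cv2.resize(cv2.cvtColor(p,4)[170:300,210:360],None,fx=4.5,fy=4.5))
for c,a,wh in blobs(p,"cream",80,500): print(c,a,ray("scene",*c,.044))
```

```text
shift [0.2  0.04 2.42] az 0 yaw -1.207 pos [ 0.5441 -0.0118  0.0252] F [-0.2  0.3 -0.1] w 0.847 t 17.35 q6 1.0 tilt [-0.006  0.001 -1.   ]
[587.50815851 217.71095571] 429 [0.53899199 0.71393633 0.044     ]
[254.1152648  257.07476636] 321 [ 0.64205045 -0.1505048   0.044     ]
```

View pics/s7.png

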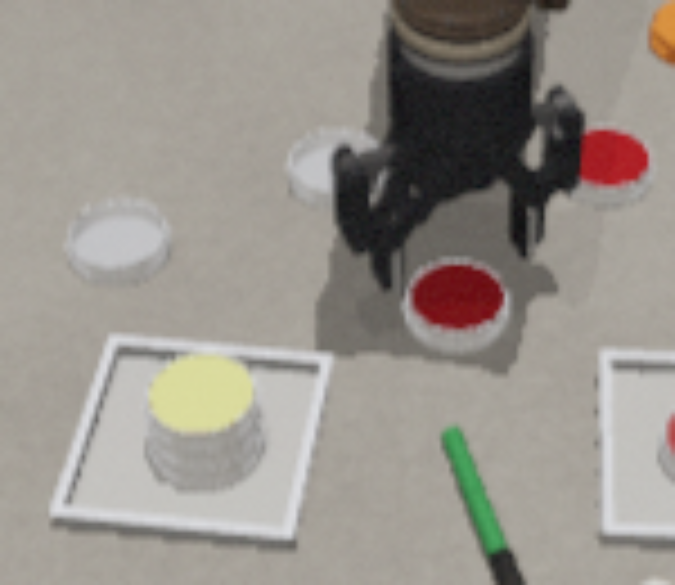

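The three-dish cream stack at (203,420) is neat, centred at (0.642, -0.1505). The fingers straddle the red dish at (457,300), so I'll grip it next.

Call:
carry_out([
  [0.85,0.05,0,1.0,0,0,0],
  [0.85,0.05,0,2.0,0,0,0],
  [0.85,0.05,0,2.5,0,0,0],
  [0.85,0.05,0,2.5,0,0,0],
  [0.5,0.05,0,2.5,0,0,0],
  [0.5,0.05,0,2.5,0,0,0],
  [0.5,0.05,0,2.5,0,0,0],
  [0.5,0.05,0,2.5,0,0,0],
])

```text
clock: 18.15
eef_pos: [0.5478, -0.0118, 0.0044]
orientation: [3.089, 0.57, 0.003]
wrist_force: [0.0, 0.4, 4.6]
gripper_width: 0.669
```

Call:
carry_out([
  [0.5,0,0,0,0,0,0],
  [0.5,0,0,0,0,0,0],
  [0.5,0,0,-0.5,0,0,0],
  [0.5,0,0,-1.5,0,0,0],
  [0.5,0,0,-3.5,0,0,0],
  [0.5,0,0,-6,0,0,0],
  [0.5,0,0,-7,0,0,0],
  [0.5,0,0,-7,0,0,0],
])

```text
clock: 18.95
eef_pos: [0.5479, -0.0118, 0.0753]
orientation: [3.088, 0.57, 0.006]
wrist_force: [0.5, 0.6, -1.0]
gripper_width: 0.666
```

Run:
```python
from h import *
shift(*P["Fred"],.05); held((0,110,60),(8,255,255));held((172,110,60),(180,255,255))
```

```text
shift [14.95 -8.61  2.56] az 0 yaw -1.206 pos [ 0.5479 -0.0118  0.0753] F [ 0.5  0.6 -1. ] w 0.666 t 18.95 q6 1.0 tilt [ 0.004 -0.001 -1.   ]
blob [311.8 215.6] 183 [ 0.5497 -0.0116  0.0858]
```

Call:
carry_out([
  [0.5,2,-1.1,0,0,0,0],
  [0.5,5.5,-3.1,0,0,0,0],
  [0.5,9.5,-5.4,0,0,0,0],
  [0.5,13,-7.4,0,0,0,0],
  [0.5,14.6,-8.3,0,0,0,0],
  [0.5,15.05,-8.6,0.5,0,0,0],
  [0.5,15.05,-8.6,2,0,0,0],
  [0.5,15.05,-8.6,3,0,0,0],
])

```text
clock: 19.85
eef_pos: [0.6544, 0.1216, 0.0402]
orientation: [-3.089, -0.569, 0.007]
wrist_force: [-0.1, 0.3, -0.8]
gripper_width: 0.668
```

Call:
carry_out([
  [0.5,0,0,0.5,0,0,0],
  [0.5,0,0,0.7,0,0,0],
  [0.5,0,0,0.7,0,0,0],
  [0.5,0,0,0.7,0,0,0],
  [0.5,0,0,0.7,0,0,0],
  [0.5,0,0,0.7,0,0,0],
  [0.5,0,0,0.7,0,0,0],
  [0.5,0,0,0.7,0,0,0],
])

```text
clock: 20.65
eef_pos: [0.6567, 0.1225, 0.0365]
orientation: [3.089, 0.57, 0.0]
wrist_force: [-0.5, 1.3, -0.1]
gripper_width: 0.668
```

Run:
```python
from h import *
shift(*P["Fred"],.021); held((0,110,60),(8,255,255),.009)
```

```text
shift [0.01 0.06 1.55] az 0 yaw -1.206 pos [0.6567 0.1225 0.0365] F [-0.5  1.3 -0.1] w 0.668 t 20.65 q6 1.24 tilt [ 0.  0. -1.]
blob [371.2 257.5] 196 [0.6555 0.1238 0.0455]
```

Call:
carry_out([
  [0.5,0.1,0.12,0.5,0,0,0],
  [0.5,0.1,0.12,1.0,0,0,0],
  [0.5,0.1,0.12,1.2,0,0,0],
  [0.5,0.1,0.12,1.3,0,0,0],
  [0.5,0.1,0.12,1.4,0,0,0],
  [0.5,0.1,0.12,1.45,0,0,0],
  [0.5,0.1,0.12,1.5,0,0,0],
  [0.5,0.1,0.12,1.5,0,0,0],
])

```text
clock: 21.5
eef_pos: [0.6581, 0.1217, 0.0215]
orientation: [3.089, 0.57, 0.001]
wrist_force: [-0.5, 0.5, -0.9]
gripper_width: 0.664
```

Call:
carry_out([
  [0.5,0,0,0.05,0,0,0],
  [0.5,0,0,0.1,0,0,0],
  [0.5,0,0,0.13,0,0,0],
  [0.5,0,0,0.13,0,0,0],
  [0.5,0,0,0.13,0,0,0],
  [0.5,0,0,0.13,0,0,0],
  [0.5,0,0,0.13,0,0,0],
  [0.5,0,0,0.13,0,0,0],
])

```text
clock: 22.3
eef_pos: [0.6582, 0.1217, 0.0215]
orientation: [3.089, 0.57, -0.0]
wrist_force: [-3.4, -0.4, 5.8]
gripper_width: 0.664
```

Call:
carry_out([
  [0.72,0,0,0,0,0,0],
  [0.8,0,0,0,0,0,0],
  [0.85,0,0,0,0,0,0],
  [0.85,0,0,-0.5,0,0,0],
  [0.85,0,0,-2,0,0,0],
  [0.85,0,0,-4.5,0,0,0],
  [0.85,0,0,-5.5,0,0,0],
  [0.85,0,0,-5.5,0,0,0],
])

```text
clock: 23.1
eef_pos: [0.6601, 0.1218, 0.0786]
orientation: [3.089, 0.57, 0.009]
wrist_force: [-0.0, 0.3, 0.2]
gripper_width: 0.852
```

Call:
carry_out([
  [0.85,-4,-0.8,0,0,0,0],
  [0.85,-8.5,-1.8,0,0,0,0],
  [0.85,-13,-2.7,0,0,0,0],
  [0.85,-17.5,-3.7,0,0,0,0],
  [0.85,-21.5,-4.5,0,0,0,0],
  [0.85,-22.55,-4.7,0,0,0,0],
  [0.85,-22.55,-4.7,2,0,0,0],
  [0.85,-22.55,-4.7,4,0,0,0],
])

```text
clock: 23.9
eef_pos: [0.4315, 0.0851, 0.0353]
orientation: [3.089, 0.569, 0.005]
wrist_force: [0.6, -0.5, -0.1]
gripper_width: 0.851
```

Run:
```python
from h import *
p,d=grab_frame("scene"); shift(*P["redB"],.001)
cv2.imwrite("pics/s8.png",cv2.resize(cv2.cvtColor(p,4)[130:300,270:430],None,fx=3.5,fy=3.5))
for c,a,wh in blobs(p,"red",80,500): print(c.round(1),a,ray("scene",*c,.029).round(4))
```

```text
shift [0.17 0.04 3.08] az 0 yaw -1.206 pos [0.4287 0.085  0.0318] F [-1.4 -1.3 -1.2] w 0.85 t 23.95 q6 1.17 tilt [-0.004  0.    -1.   ]
[344.3 204.5] 170 [0.4487 0.0822 0.029 ]
[457.3 236.3] 164 [0.5789 0.3569 0.029 ]
[624.  253.4] 389 [0.6523 0.7535 0.029 ]
[370.2 262.7] 277 [0.6572 0.1227 0.029 ]
```

View pics/s8.png

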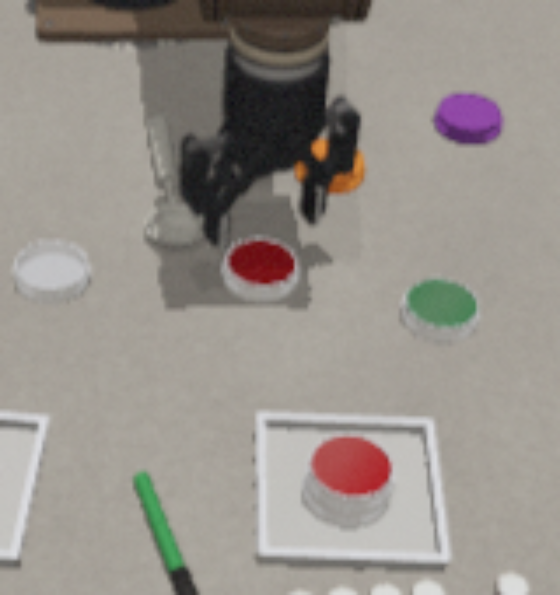

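The red stack at (348,480) is neat, centred at (0.657, 0.123). The fingers are over the second red dish at (260,265).

Call:
carry_out([
  [0.85,0,0,1.0,0,0,0],
  [0.85,0,0,2.0,0,0,0],
  [0.85,0,0,3,0,0,0],
  [0.85,0,0,3.4,0,0,0],
  [0.85,0,0,3.4,0,0,0],
  [0.5,0,0,3.4,0,0,0],
  [0.5,0,0,3.4,0,0,0],
  [0.5,0,0,3.4,0,0,0],
])

```text
clock: 24.75
eef_pos: [0.4317, 0.0851, 0.002]
orientation: [3.089, 0.57, 0.004]
wrist_force: [-0.4, -0.1, 2.5]
gripper_width: 0.671
```

Call:
carry_out([
  [0.5,0,0,0,0,0,0],
  [0.5,0,0,0,0,0,0],
  [0.5,0,0,-0.5,0,0,0],
  [0.5,0,0,-1.5,0,0,0],
  [0.5,0,0,-3.5,0,0,0],
  [0.5,0,0,-6,0,0,0],
  [0.5,0,0,-8,0,0,0],
  [0.5,0,0,-8,0,0,0],
])

```text
clock: 25.55
eef_pos: [0.4328, 0.0851, 0.0842]
orientation: [3.088, 0.57, 0.01]
wrist_force: [-0.2, -1.1, -0.1]
gripper_width: 0.673
```

Run:
```python
from h import *
shift(*P["Fred"],.05); held((0,110,60),(8,255,255),.009)
```

```text
shift [22.24  4.55  3.57] az 0 yaw -1.206 pos [0.4328 0.0851 0.0842] F [-0.2 -1.1 -0.1] w 0.673 t 25.55 q6 1.17 tilt [ 0.007 -0.    -1.   ]
```

Call:
carry_out([
  [0.5,2,0.4,0,0,0,0],
  [0.5,5.5,1.1,0,0,0,0],
  [0.5,10,2.1,0,0,0,0],
  [0.5,14.5,3,0,0,0,0],
  [0.5,18.5,3.8,0,0,0,0],
  [0.5,21.3,4.4,0,0,0,0],
  [0.5,22.4,4.6,0,0,0,0],
  [0.5,22.4,4.6,0,0,0,0],
])

```text
clock: 26.4
eef_pos: [0.6559, 0.1221, 0.0791]
orientation: [-3.089, -0.57, 0.004]
wrist_force: [0.6, -0.2, -0.2]
gripper_width: 0.669
```

Call:
carry_out([
  [0.5,0,0,0.5,0,0,0],
  [0.5,0,0,1.5,0,0,0],
  [0.5,0,0,2.3,0,0,0],
  [0.5,0,0,2.8,0,0,0],
  [0.5,0,0,3,0,0,0],
  [0.5,0,0,3,0,0,0],
  [0.5,0,0,3,0,0,0],
  [0.5,0,0,3,0,0,0],
])

```text
clock: 27.2
eef_pos: [0.6567, 0.1221, 0.0516]
orientation: [3.089, 0.57, 0.002]
wrist_force: [-0.5, -0.2, 0.2]
gripper_width: 0.668
```

Run:
```python
from h import *
shift(*P["Fred"],.034); held((0,110,40),(8,255,255),.0105)
p,d=grab_frame("scene"); cv2.imwrite("pics/s9.png",cv2.resize(cv2.cvtColor(p,4)[190:300,310:440],None,fx=4.5,fy=4.5))
```

```text
shift [0.03 0.02 1.76] az 0 yaw -1.206 pos [0.6567 0.1221 0.0516] F [-0.5 -0.2  0.2] w 0.668 t 27.2 q6 1.24 tilt [ 0.001  0.    -1.   ]
blob [372.3 253. ] 222 [0.6563 0.1246 0.0621]
```

View pics/s9.png

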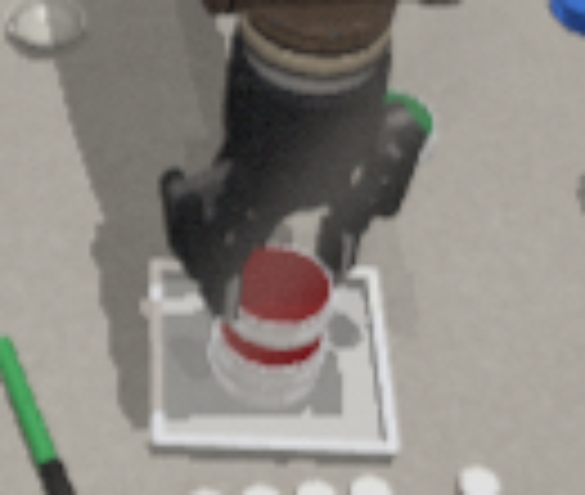

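The held red dish at (285,290) in the crop sits above the red stack, with its left edge partly hidden by the finger. Lowering.

Call:
carry_out([
  [0.5,0.05,0.05,0.5,0,0,0],
  [0.5,0.05,0.05,1.0,0,0,0],
  [0.5,0.05,0.05,1.3,0,0,0],
  [0.5,0.05,0.05,1.45,0,0,0],
  [0.5,0.05,0.05,1.55,0,0,0],
  [0.5,0.05,0.05,1.6,0,0,0],
  [0.5,0.05,0.05,1.6,0,0,0],
  [0.5,0.05,0.05,1.6,0,0,0],
])

```text
clock: 28.1
eef_pos: [0.657, 0.1218, 0.0352]
orientation: [3.089, 0.57, 0.001]
wrist_force: [0.4, -0.6, -1.3]
gripper_width: 0.668
```

Call:
carry_out([
  [0.5,0,0,0.05,0,0,0],
  [0.5,0,0,0.1,0,0,0],
  [0.5,0,0,0.13,0,0,0],
  [0.5,0,0,0.13,0,0,0],
  [0.5,0,0,0.13,0,0,0],
  [0.5,0,0,0.13,0,0,0],
  [0.5,0,0,0.13,0,0,0],
  [0.5,0,0,0.13,0,0,0],
])

```text
clock: 28.9
eef_pos: [0.657, 0.1218, 0.0341]
orientation: [3.089, 0.57, 0.0]
wrist_force: [-1.1, -0.2, 2.4]
gripper_width: 0.668
```

Call:
carry_out([
  [0.72,0,0,0,0,0,0],
  [0.8,0,0,0,0,0,0],
  [0.85,0,0,0,0,0,0],
  [0.85,0,0,-0.5,0,0,0],
  [0.85,0,0,-2,0,0,0],
  [0.85,0,0,-4.5,0,0,0],
  [0.85,0,0,-5,0,0,0],
  [0.85,0,0,-5,0,0,0],
])

```text
clock: 29.7
eef_pos: [0.6584, 0.1219, 0.0863]
orientation: [3.089, 0.57, 0.007]
wrist_force: [-0.2, -0.2, -0.1]
gripper_width: 0.85
```

Call:
carry_out([
  [0.85,-2.7,-3.3,0,0,0,0],
  [0.85,-5.4,-6.6,0,0,0,0],
  [0.85,-8.1,-9.9,0,0,0,0],
  [0.85,-10.9,-13.2,0,0,0,0],
  [0.85,-12.8,-15.5,0,0,0,0],
  [0.85,-12.8,-15.5,1,0,0,0],
  [0.85,-12.8,-15.5,3,0,0,0],
  [0.85,-12.8,-15.5,5,0,0,0],
])

```text
clock: 30.5
eef_pos: [0.4824, 0.2208, 0.0329]
orientation: [3.089, 0.57, 0.002]
wrist_force: [0.5, 1.1, -0.8]
gripper_width: 0.847
```

Run:
```python
from h import *
p,d=grab_frame("scene"); shift(*P["grn"],.001)
cv2.imwrite("pics/s10.png",cv2.resize(cv2.cvtColor(p,4)[140:300,310:470],None,fx=3.5,fy=3.5))
for c,a,wh in blobs(p,"red",80,500): print(c.round(1),a,ray("scene",*c,.044).round(4))
```

```text
shift [ 0.28 -0.02  2.8 ] az 0 yaw -1.206 pos [0.4796 0.2199 0.0291] F [-1.5 -0.7 -1.5] w 0.852 t 30.55 q6 1.44 tilt [-0.006 -0.002 -1.   ]
[457.3 236.2] 161 [0.5929 0.3493 0.044 ]
[623.9 253.4] 390 [0.665  0.7385 0.044 ]
[370.7 258.3] 279 [0.6565 0.1227 0.044 ]
```

View pics/s10.png

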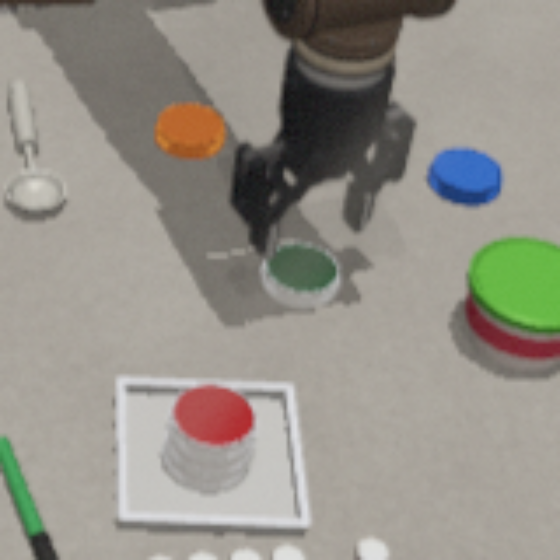

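The three-dish red stack at (210,440) is neat, centred at (0.6565, 0.1227). The fingers are over the green dish at (300,270), ready to grip.

Call:
carry_out([
  [0.85,0,0,1.0,0,0,0],
  [0.85,0,0,2.0,0,0,0],
  [0.85,0,0,2.8,0,0,0],
  [0.85,0,0,3.1,0,0,0],
  [0.85,0,0,3.1,0,0,0],
  [0.5,0,0,3.1,0,0,0],
  [0.5,0,0,3.1,0,0,0],
  [0.5,0,0,3.1,0,0,0],
])

```text
clock: 31.35
eef_pos: [0.4832, 0.2212, 0.004]
orientation: [-3.089, -0.57, -0.004]
wrist_force: [0.0, 0.4, 4.2]
gripper_width: 0.667
```

Call:
carry_out([
  [0.5,0,0,0,0,0,0],
  [0.5,0,0,0,0,0,0],
  [0.5,0,0,-0.5,0,0,0],
  [0.5,0,0,-1.5,0,0,0],
  [0.5,0,0,-3.5,0,0,0],
  [0.5,0,0,-6,0,0,0],
  [0.5,0,0,-8,0,0,0],
  [0.5,0,0,-8,0,0,0],
])

```text
clock: 32.15
eef_pos: [0.4842, 0.2216, 0.0863]
orientation: [-3.089, -0.57, -0.011]
wrist_force: [-0.0, -0.4, 0.5]
gripper_width: 0.665
```

Run:
```python
from h import *
shift(*P["Fgr"],.08); held((45,40,20),(95,255,255),.0105)
```

```text
shift [-15.92  57.57   0.57] az 0 yaw -1.206 pos [0.4842 0.2216 0.0863] F [-0.  -0.4  0.5] w 0.665 t 32.15 q6 1.44 tilt [ 0.007  0.002 -1.   ]
blob [402.2 193.2] 174 [0.4833 0.225  0.0948]
```

Call:
carry_out([
  [0.5,-0.5,2,0,0,0,0],
  [0.5,-1.6,6,0,0,0,0],
  [0.5,-2.8,10.3,0,0,0,0],
  [0.5,-4,14.7,0,0,0,0],
  [0.5,-5.2,19,0,0,0,0],
  [0.5,-6.4,23.4,0,0,0,0],
  [0.5,-7.5,27.7,0,0,0,0],
  [0.5,-8.7,32,0,0,0,0],
])

```text
clock: 33.0
eef_pos: [0.5136, -0.1104, 0.081]
orientation: [-3.088, -0.569, 0.004]
wrist_force: [1.0, -0.5, -0.2]
gripper_width: 0.667
```

Call:
carry_out([
  [0.5,-1.2,4.4,0,0,0,0],
  [0.5,-2.4,8.7,0,0,0,0],
  [0.5,-3.5,13,0,0,0,0],
  [0.5,-4.7,17.3,0,0,0,0],
  [0.5,-5.8,21.3,0,0,0,0],
  [0.5,-6.6,24.3,0,0,0,0],
  [0.5,-7.0,25.6,0,0,0,0],
  [0.5,-7.0,25.6,0,0,0,0],
])

```text
clock: 33.8
eef_pos: [0.54, -0.3739, 0.0812]
orientation: [-3.088, -0.566, 0.002]
wrist_force: [1.2, 0.3, -1.0]
gripper_width: 0.664
```

Call:
carry_out([
  [0.5,0,0,0.5,0,0,0],
  [0.5,0,0,1.5,0,0,0],
  [0.5,0,0,2.8,0,0,0],
  [0.5,0,0,3.8,0,0,0],
  [0.5,0,0,4.3,0,0,0],
  [0.5,0,0,4.4,0,0,0],
  [0.5,0,0,4.4,0,0,0],
  [0.5,0,0,4.4,0,0,0],
])

```text
clock: 34.6
eef_pos: [0.5412, -0.3735, 0.0393]
orientation: [3.089, 0.57, 0.001]
wrist_force: [-0.1, 0.2, -0.4]
gripper_width: 0.664
```

Run:
```python
from h import *
shift(*P["Fgr"],.02); held((45,40,20),(95,255,255),.009)
```

```text
shift [-0.   -0.06  1.93] az 0 yaw -1.206 pos [ 0.5412 -0.3735  0.0393] F [-0.1  0.2 -0.4] w 0.664 t 34.6 q6 0.45 tilt [ 0.001 -0.001 -1.   ]
blob [165.2 227.7] 247 [ 0.5409 -0.3738  0.0485]
blob [169.5 240.7] 90 [ 0.5858 -0.355   0.0485]
```

Call:
carry_out([
  [0.5,0,-0.05,0.5,0,0,0],
  [0.5,0,-0.05,1.0,0,0,0],
  [0.5,0,-0.05,1.35,0,0,0],
  [0.5,0,-0.05,1.5,0,0,0],
  [0.5,0,-0.05,1.6,0,0,0],
  [0.5,0,-0.05,1.7,0,0,0],
  [0.5,0,-0.05,1.7,0,0,0],
  [0.5,0,-0.05,1.7,0,0,0],
])

```text
clock: 35.45
eef_pos: [0.5408, -0.3728, 0.0219]
orientation: [3.089, 0.57, 0.0]
wrist_force: [-0.4, -0.5, 0.5]
gripper_width: 0.665
```

Call:
carry_out([
  [0.5,0,0,0.05,0,0,0],
  [0.5,0,0,0.1,0,0,0],
  [0.5,0,0,0.15,0,0,0],
  [0.5,0,0,0.15,0,0,0],
  [0.5,0,0,0.15,0,0,0],
  [0.5,0,0,0.15,0,0,0],
  [0.5,0,0,0.15,0,0,0],
  [0.5,0,0,0.15,0,0,0],
])

```text
clock: 36.25
eef_pos: [0.5408, -0.3729, 0.021]
orientation: [3.089, 0.57, 0.0]
wrist_force: [-1.9, 1.9, 4.8]
gripper_width: 0.665
```

Call:
carry_out([
  [0.72,0,0,0,0,0,0],
  [0.8,0,0,0,0,0,0],
  [0.85,0,0,0,0,0,0],
  [0.85,0,0,-0.5,0,0,0],
  [0.85,0,0,-2,0,0,0],
  [0.85,0,0,-5,0,0,0],
  [0.85,0,0,-9,0,0,0],
  [0.85,0,0,-12,0,0,0],
])

```text
clock: 37.05
eef_pos: [0.5414, -0.3734, 0.1442]
orientation: [3.086, 0.569, 0.004]
wrist_force: [0.0, -1.3, 0.4]
gripper_width: 0.854
```

Call:
carry_out([
  [0.85,-4,4,-1,0,0,0],
  [0.85,-7,7,-1,0,0,0],
  [0.85,-10,10,-1,0,0,0],
  [0.85,-13,13,-1,0,0,0],
  [0.85,-16,16,-1,0,0,0],
  [0.85,-17,17,-1,0,0,0],
  [0.85,-17,17,-1,0,0,0],
  [0.85,-17,17,-1,0,0,0],
])

```text
clock: 37.85
eef_pos: [0.443, -0.5913, 0.1507]
orientation: [-3.089, -0.57, -0.001]
wrist_force: [-0.2, 0.9, -0.5]
gripper_width: 0.852
```

Run:
```python
from h import *
p,d=grab_frame("scene"); t,_=grab_frame("top")
cv2.imwrite("pics/s11.png",cv2.resize(cv2.cvtColor(p,4)[150:310,110:430],None,fx=2.5,fy=2.5))
for cam,I in(("scene",p),("top",t)):
  for col,z in(("red",.044),("cream",.044),("green",.029)):
    for c,a,wh in blobs(I,col,80,450): print(cam,col,c.round(1),a,ray(cam,*c,z).round(4)[:2])
shift(.54,-.373,.1)
```

```text
scene red [457.4 236.3] 160 [0.593  0.3495]
scene red [623.8 253.2] 394 [0.6645 0.7386]
scene red [370.8 258.3] 278 [0.6566 0.1228]
scene cream [587.4 217.7] 422 [0.539  0.7137]
scene cream [254.1 257.1] 321 [ 0.6421 -0.1505]
scene green [357.7  46.9] 224 [-0.6157  0.2514]
scene green [167.1 232.7] 236 [ 0.5392 -0.3735]
scene green [314.9 279. ] 132 [ 0.7006 -0.0107]
top red [91.3 97.6] 203 [0.798  0.6791]
top red [279.5 141.2] 244 [0.6566 0.1235]
top cream [373.2 144.6] 271 [ 0.6418 -0.1489]
top cream [269.3 264.7] 223 [0.3002 0.1543]
top green [281.4  92.2] 155 [0.8102 0.1183]
top green [324.3 135.1] 99 [ 0.6767 -0.0074]
top green [450.4 178.9] 245 [ 0.5398 -0.3721]
shift [ 16.79 -16.85   5.06] az 0 yaw -1.204 pos [ 0.4436 -0.5905  0.1505] F [0.  0.8 0.7] w 0.849 t 37.95 q6 0.14 tilt [ 0.     0.001 -1.   ]
```

View pics/s11.png

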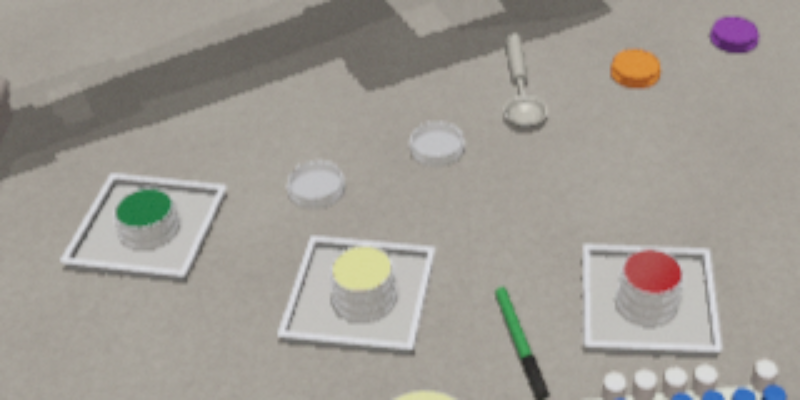

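The crop shows neat stacks: green at (147,220), cream at (363,285) and red at (650,288). The empty dishes are where they were, and the arm is clear.

```bash
python3 -c "
from bench import ticket; print(ticket.finish_job())"
```

```text
the job is handed in; nothing more can be done
None
```

All five loose agar dishes are stacked on the first dish of their colour: two red, two cream and one green. I handed the job in after about 38 s of the 115 s allowed. Each dish was lowered until the wrist felt light contact (about 2–6 N), then released.

**Stack positions:** In the last images from both cameras, the top dish of each stack is within about 2 mm of where I first measured its first dish, against the 12 mm limit. I didn't re-measure the first dishes themselves, because the stacks now cover them.

**Other dishes:** By eye in the final picture, the stacks look level and the two empty dishes are where they were. The arm stood clear.

**Checks that failed:** Once, the measurement of a held dish (the second red) found nothing. A partly hidden reading just before placing suggested it was about 2 mm off, but the later pictures showed it well centred.

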